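Index the specimen tray to the lens

ROBOT

A 6-joint arm with a two-finger parallel gripper is mounted at the origin on the work surface. World frame = base frame: x ahead of the robot, y to its left, z up, the work surface at z = 0. Lengths are in m, angles in degrees, forces in N, time in s.
With the tool pointing down it reaches from about 0.25 to 0.8 m from the base axis. Payload 8.5 kg.
Tool frame: the origin (TCP) lies at the centre of the arm's flange, where the gripper is bolted on; the fingertips stand 173 mm ahead of it and the grasp point (between the pads) lies 155 mm ahead of it (pinch_z is the distance from the TCP to the grasp point, in m); z points along the fingers, y is the direction in which the jaws open and shut (so a half turn about z gives the same grasp; the last joint's range is limited). The gripper opens to 85 mm and grips with 20 to 120 N. Pads are 22 mm wide; open, the fingers measure 114 mm over their backs; the gripper's body (76 mm by 85 mm) begins 54 mm behind the grasp point. The pads swing forward as they close: fully open they stand 13 mm farther back than shut.
Start: joints at [65.317, 13.648, -0.773, 75.585, 0, 90], TCP at [0.219, 0.477, 0.405] pointing down, gripper open.
Joint ranges: [-152.45, 152.45], [-59.26, 108.67], [-65.41, 83.53], [-104.44, 129.93], [-82.83, 76.93], [-180, 180]. Speed limits (degrees/s): [127.2, 127.2, 159.86, 180, 180, 180].

INTERFACE

Orientations are given as a 3x3 rotation matrix whose columns are the frame's x, y, z axes.
In Python, from station import sense, grab_frame, get_calibration, close_job, pinch_z gives the robot as it stands.
- The arm moves only by the shell command python3 -m pendant 'ROWS' [OPENING] [FORCE]. ROWS is JSON, a list of rows, each an object with "offset": the shift along the tool's x, y, z in mm, a list of three; "angular": the turn, a rotation vector about the tool's x, y, z in degrees, a list of three. A call has 1 to 10 rows; each row is the pose to reach, as a shift and turn from the pose commanded when the call began, along the tool's axes at that moment; what a row does not reach only later rows make up. A row lasts 1/10 s, in which the tool goes at most 50 mm and 8.59 degrees, less where a joint would pass 70% of its speed; a pose out of reach is approached as far as the arm can. A call with a gripper value outside its range is refused whole. OPENING is the gripper command: -1 is fully open, 1 is shut, values between are in proportion, set as the call begins (- or left out, the last holds). The fingers move at their own pace and stop on an object; FORCE is the grip in N (left out, the last holds). Time passes only in rows, so rows that repeat a pose let the fingers close. It gives the time, the measured TCP pose, the force and the opening at its end, in the units of the state.
- sense(): the state, without advancing time (a new reading comes with each control period).
- grab_frame(name): name is "scene" or "top" or "wrist"; returns the picture (400x640x3 uint8, red, green, blue); there is no depth.
- get_calibration(name): a dict with "intrinsics" (3x3 intrinsics, pixels), "cam_to_world" (4x4, takes a point from camera to world coordinates). Camera axes: x right, y up, looking along -z (the intrinsics and any distortion apply to the point x, -y, -z); pixel columns grow to the right and rows downward; lengths in m; the calibration is good to about 2 mm. A picture is of the moment at which its call begins: read the wrist's pose just before it. get_calibration takes no time and is no camera call; for the wrist camera it gives the pose at the moment of the call.
- close_job(): hands the job in, once; it reports no verdict.
The state is a dict: "t": time; "qpos": joint angles; "joint_velocities": joint speeds; "joint_torque": joint torques, N m; "position": TCP position; "eef_rot": TCP orientation; "wrist_force": force on the tool from outside, world axes, zero at the start; "ft_torque": the same for the moment, N m; "width": finger opening in m.
Only numpy, scipy, OpenCV 4.12 (cv2) and the standard library are available. Lean on these libraries where they do the work, as an engineer would, in place of code of your own. Each camera call takes 0.05 s, during which the arm holds its last target.

TASK

Fit the loose black handgrip fully down onto the upright spigot at the end of the specimen tray's ratchet lever, before the tray is turned. Then work the lever back and forth, one tooth per full stroke, until the deep square dish is under the lens ring, and finish with the lever back at its rest stop, the handgrip still fully on and let go. Do not touch the tray or its dishes, and leave the other things on the table as they are.

Things in the scene. Friction and masses are not known exactly. Their poses are not given: they have to be found in the camera images.
- indexer: Indexing machine fixed to the table: grey round foot 330 mm across, 12 mm high. Origin on the turning axis of tray and lever, at table height; z up. In its frame the lever points roughly along -x (to the robot); the lens ring is on its +y side, on a post 117 mm high. Its yaw is within 0.3 rad of the world axes.
- tray: Round dark steel tray turning on the machine's axis (origin there, at table height), 264 mm across its 12 saw teeth, top at 40 mm, 12 pockets 30 deg apart (centres 96.5 mm from the axis), 3 mm ribs. Ratchets only counter-clockwise seen from above: the lever's pawl pushes a tooth, a second pawl bars turning back. One pocket starts under the lens ring; friction keeps the tray where it is left.
- lever (a joint): Lever angle, rad: 0 at its rest stop (clockwise end from above; it points 162 deg from the machine's +x, counter-clockwise positive), 0.628 at the other stop. Starts part-way; no spring. Back to 0 (about 1 N): the pawl slips over a tooth, catching it only below 0.08 rad. On to 0.628 (3 to 5 N): turns the tray 30 deg. A stroke that turns back early catches nothing.
- spigot_foot (a point): On the lever, on the spigot's axis at the top of its collar (32 mm above the table), 185 mm from the machine's axis. The round upright spigot, 14 mm in diameter, rises 60 mm from here (last 6 mm tapered); the collar below is 26 mm across. The lever is a flat steel bar below 24 mm; the spigot's travel along the arc is 116 mm.
- handgrip_centre (a point): Centre, half-way up, of the loose black plastic handgrip: a plain round tube open at both ends, 28 mm outside, 17 mm bore, 85 mm long, about 70 g, standing upright on the table to the left at the start; its z axis is its own axis. Fully on, its lower end rests on the collar, so its centre is 42.5 mm above spigot_foot. It turns freely on the spigot.
- square_dish: The deep square white porcelain dish, 28 x 28 x 30 mm (origin at its underside centre), lying loose in a pocket of the tray; the only square one. It starts 2, 3 or 4 pockets (60, 90 or 120 deg) clockwise of the lens ring, seen from above.
- view (a point): The point under the middle of the lens ring (ring 62 mm across, 113 mm above the table), at dish height, 96.5 mm from the machine's axis along its +y. Fixed to the machine.
- round_dish_a: Small round white porcelain dish, 35 mm across, 11 mm high, loose in a tray pocket. Origin at its underside centre. Not to be touched.
- round_dish_b: Like round_dish_a.
- round_dish_c: Like round_dish_a.
- petri_a: Bystander: glass dish 90 mm across, 15 mm high.
- petri_b: Bystander: like petri_a.
- tweezers: Bystander: steel tweezers 150 mm long, 8 mm high.
- ruler: Bystander: steel ruler 200 x 32 x 4 mm.
- solvent_bottle: Bystander: brown bottle 44 mm across, 95 mm high.
- brush_pot: Bystander: white pot of brushes 70 mm across, 200 mm high.
Mind the look-alikes: they are no part of the job. Of the things shaped like the part that bears handgrip_centre, the black one is meant.

How it is judged (in metres and radians):
On the way:
1. the handgrip is fully on the spigot and the tray has not yet been turned (horizontal distance between handgrip_centre and spigot_foot below 0.006 m and z of handgrip_centre in the frame of spigot_foot below 0.047 m and angle between handgrip_centre's own z axis and vertical below 0.15 rad and distance of square_dish from where it was at the start of the episode below 0.012 m), for 0.2 s.
At the end, for the whole second after the job is handed in: Square dish in its pocket, centre within 12 mm (level) of the point under the lens ring; lever within 0.08 rad of its rest stop; handgrip on the spigot, within 6 mm of its axis, at most 4.5 mm above fully home, upright within 0.15 rad; all still (horizontal distance between handgrip_centre and spigot_foot below 0.006 m and z of handgrip_centre in the frame of spigot_foot below 0.047 m and angle between handgrip_centre's own z axis and vertical below 0.15 rad and horizontal distance between square_dish and view below 0.012 m and z of square_dish in the frame of tray below 0.045 m and value of joint lever below 0.08 rad and velocity of joint lever between -0.05 and 0.05 rad/s and linear speed of square_dish below 0.02 m/s and angular speed of tray below 0.05 rad/s); the robot touches nothing.
It fails at once if the robot touches the tray or a dish on it (contact force between any of the fingers, the arm and tray above 0.5 N or contact force between any of the fingers, the arm and square_dish above 0.5 N or contact force between any of the fingers, the arm and round_dish_a above 0.5 N or contact force between any of the fingers, the arm and round_dish_b above 0.5 N or contact force between any of the fingers, the arm and round_dish_c above 0.5 N).
It fails at once if a round dish leaves its place on the tray (z of any of round_dish_a, round_dish_b, round_dish_c in the frame of tray above 0.05 m).
It fails at once if another thing on the table is moved by more than 30 mm (distance of any of petri_a, petri_b, tweezers, ruler, solvent_bottle, brush_pot from where it was at the start of the episode above 0.03 m).
It also fails if it takes over 72 s, if anything falls off the work surface, if the arm or the gripper's body presses on something with over 40 N, if the wrist force passes 120 N, or if a joint passes its speed limit or range.

## Working session

There is one attempt and no reset: what is moved stays moved. The work goes in short steps, Python scripts to look and compute and a shell command to move; the robot and the scene stay as the last step left them, time stands still between calls to the robot, and variables do not carry over. Pictures are saved under pics/ and viewed, and the job is handed in when it is done.

```bash
ls; mkdir -p pics; cat > h.py <<'E'
import numpy as np,cv2
from station import *
def save(n,f,crop=None,s=1):
    im=f
    if crop: x0,y0,x1,y1=crop; im=im[y0:y1,x0:x1]
    if s!=1: im=cv2.resize(im,None,fx=s,fy=s,interpolation=cv2.INTER_CUBIC)
    cv2.imwrite('pics/'+n+'.png',im[:,:,::-1])
def ray(cal,u,v):
    K=np.array(cal['intrinsics']);T=np.array(cal['cam_to_world'])
    d=np.linalg.inv(K)@[u,v,1]; d=T[:3,:3]@np.array([d[0],-d[1],-d[2]])
    return T[:3,3],d/np.linalg.norm(d)
def onplane(cal,u,v,z):
    o,d=ray(cal,u,v); return o+d*(z-o[2])/d[2]
def proj(cal,p):
    K=np.array(cal['intrinsics']);T=np.array(cal['cam_to_world'])
    c=T[:3,:3].T@(np.array(p)-T[:3,3]); c=np.array([c[0],-c[1],-c[2]]); q=K@c; return q[:2]/q[2]
E
python3 - <<'E'
from h import *
print(sense(),pinch_z)
for n in ("scene","top","wrist"):
    c=get_calibration(n);print(n,c)
    f=grab_frame(n);np.save('pics/%s0.npy'%n,f);save(n+'0',f)
import json
E
```

```text
pics
{'t': 0.0, 'qpos': array([ 6.53189655e+01,  1.36818141e+01, -8.18106041e-01,  7.55838548e+01,
        5.50548468e-04,  9.00029272e+01]), 'joint_velocities': array([ 0.06881198, -0.00077512,  0.04082294,  0.04763374, -0.01148904,
       -0.02101149]), 'joint_torque': array([-2.17380686e-03, -5.38772249e+01,  3.46443272e+01,  1.81724672e-02,
        2.10904072e-04,  8.90739727e-06]), 'position': array([0.21915061, 0.4768864 , 0.40406169]), 'eef_rot': array([[-9.08625105e-01,  4.17612302e-01, -6.19275061e-04],
       [ 4.17612761e-01,  9.08624140e-01, -1.32456371e-03],
       [ 9.53417191e-06, -1.46214901e-03, -9.99998931e-01]]), 'wrist_force': array([ 1.5324757 , -0.31655288,  0.16971461]), 'ft_torque': array([-0.02156962,  0.04775893,  0.00857632]), 'width': 0.08521289256899059} 0.1547
scene {'intrinsics': array([[447.72802244,   0.        , 323.83414102],
       [  0.        , 447.72802244, 194.11292635],
       [  0.        ,   0.        ,   1.        ]]), 'cam_to_world': array([[-0.83196751, -0.40653063,  0.37757505,  0.98155525],
       [ 0.55461232, -0.59055301,  0.58621866,
[... 504 characters left out ...]
  [-3.10997941e-03,  1.06893537e-01,  9.94265608e-01,
         1.29432146e+00],
       [ 0.00000000e+00,  0.00000000e+00,  0.00000000e+00,
         1.00000000e+00]])}
wrist {'intrinsics': array([[316.14147894,   0.        , 322.10355052],
       [  0.        , 316.14147894, 193.35688789],
       [  0.        ,   0.        ,   1.        ]]), 'cam_to_world': array([[ 4.17279325e-01, -8.58373832e-01, -2.98449878e-01,
         1.40870193e-01],
       [ 9.08778179e-01,  3.93979552e-01,  1.37485760e-01,
         5.12491716e-01],
       [-4.31029412e-04, -3.28594702e-01,  9.44470929e-01,
         3.74070953e-01],
       [ 0.00000000e+00,  0.00000000e+00,  0.00000000e+00,
         1.00000000e+00]])}
```

View pics/top0.png

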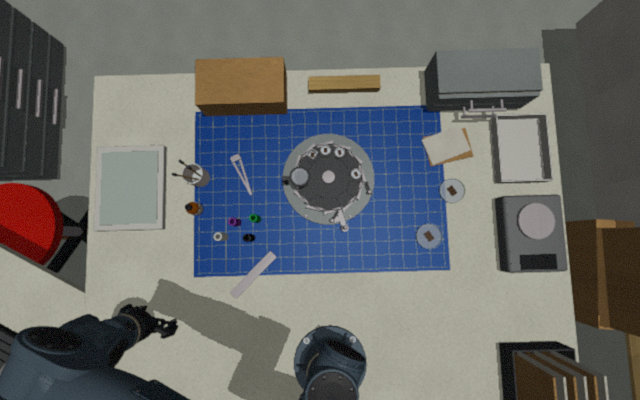

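View pics/scene0.png

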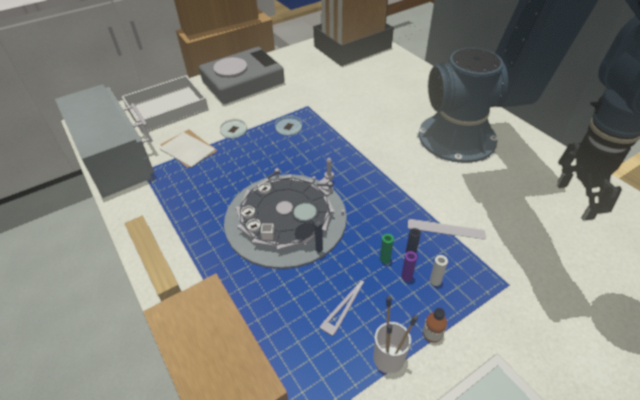

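View pics/wrist0.png

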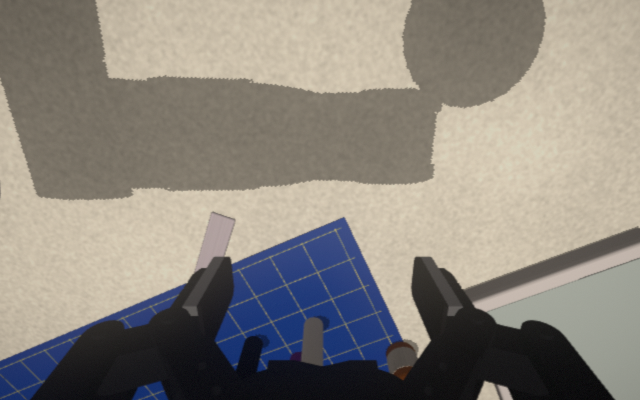

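```bash
python3 - <<'E'
from h import *
t=np.load('pics/top0.npy');s=np.load('pics/scene0.npy')
save('topc',t,(190,120,390,270),4); save('scc',s,(210,150,370,270),5); save('scg',s,(370,210,470,310),6)
E
```

```text
(no output)
```

View pics/topc.png

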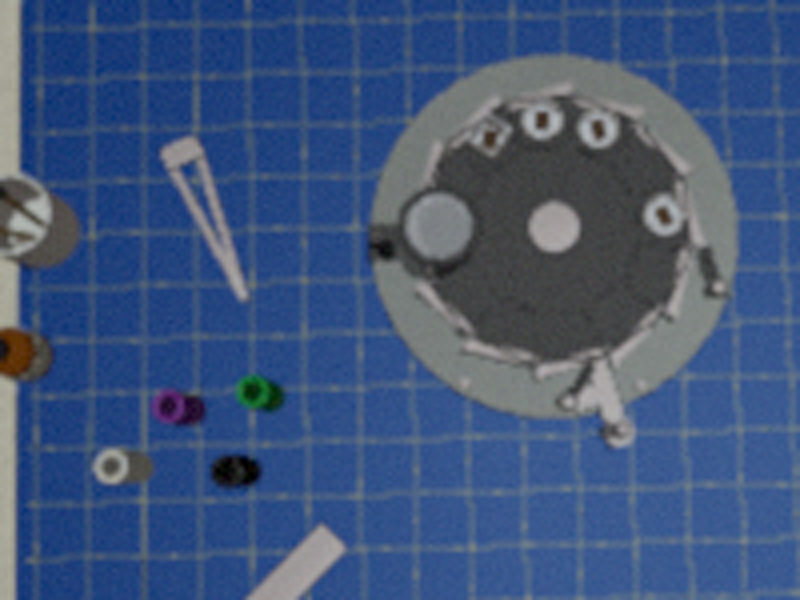

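View pics/scc.png

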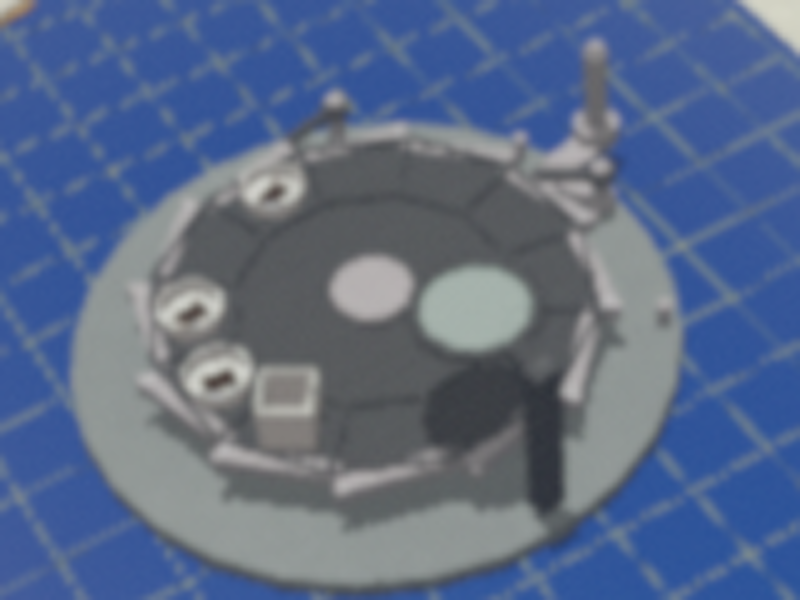

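View pics/scg.png

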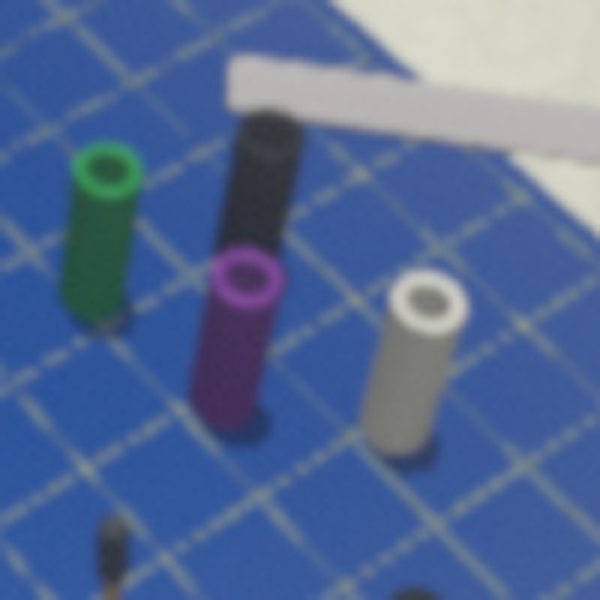

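```bash
python3 - <<'E'
from h import *
from scipy.optimize import least_squares
ct=get_calibration('top');cs=get_calibration('scene')
t=np.load('pics/top0.npy');s=np.load('pics/scene0.npy')
# black grip
for n,im,c,box in(('top',t,ct,(236,225,262,250)),('scene',s,cs,(400,222,426,258))):
    x0,y0,x1,y1=box; sub=im[y0:y1,x0:x1].astype(int)
    m=(sub.max(2)<60).astype(np.uint8)
    k,l,st,ce=cv2.connectedComponentsWithStats(m)
    i=1+np.argmax(st[1:,4]); print(n,st[i],ce[i]+[x0,y0])
    m2=(l==i).astype(np.uint8)
    print('\n'.join(''.join('#' if v else '.' for v in r) for r in m2))
def tri(a,b):
    rs=[ray(ct,*a),ray(cs,*b)]
    A=sum(np.eye(3)-np.outer(d,d) for o,d in rs);B=sum((np.eye(3)-np.outer(d,d))@o for o,d in rs)
    return np.linalg.solve(A,B)
sa=(344.3,227.3);sb=(329.2,159)
print('spigot',tri(sa,sb),onplane(ct,*sa,.092),onplane(cs,*sb,.092))
print('spigot collar',onplane(cs,210+597/5,150+128/5,.032))
ga=(248,237.5);gb=(415,232.8)
print('grip',tri(ga,gb),onplane(ct,*ga,.085),onplane(cs,*gb,.085))
# axis hub (white cap)
print('hub',tri((190+554/4,120+227/4),(210+372/5,150+288/5)), onplane(ct,190+554/4,120+227/4,.043),onplane(cs,210+372/5,150+288/5,.043))
# foot fit: grey edges by hand
E=[(372,230),(737,230),(555,55),(548,417)]
p=np.array([onplane(ct,190+x/4,120+y/4,.012)[:2] for x,y in E]);print(p)
r=least_squares(lambda q:np.hypot(*(p-q).T)-.165,[.5,0]);print('foot',r.x,r.fun)
print('lens',tri((190+438/4,120+227/4),(210+475/5,150+307/5)),onplane(ct,190+438/4,120+227/4,.113),onplane(cs,210+475/5,150+307/5,.113))
print('dish',onplane(ct,190+491/4,120+137/4,.067),onplane(cs,210+289/5,150+390/5,.067))
E
```

```text
top [ 7  9 12  8 73] [248.32876712 237.26027397]
..........................
..........................
..........................
..........................
..........................
..........................
..........................
..........................
..........................
..........######..........
........##########........
.......###########........
.......############.......
.......############.......
.......###########........
........##########........
...........#..............
..........................
..........................
..........................
..........................
..........................
..........................
..........................
..........................
scene [ 9 23  6  4  8] [411.375 246.25 ]
..........................
..........................
..........................
..........................
..........................
..........................
..........................
..........................
..........................
..........................
..........................
..........................
...........
[... 712 characters left out ...]
2     ] [ 0.45688715 -0.06094842  0.092     ]
spigot collar [ 0.45900916 -0.05751606  0.032     ]
grip [0.42671618 0.26197516 0.07255819] [0.42791301 0.25818393 0.085     ] [0.43339973 0.2697705  0.085     ]
hub [ 0.63203984 -0.015509    0.04017699] [ 0.63109734 -0.01514477  0.043     ] [ 0.63356836 -0.01351863  0.043     ]
[[ 0.63839512  0.14678011]
 [ 0.62904606 -0.17889209]
 [ 0.79389383 -0.0213954 ]
 [ 0.4672557  -0.00538326]]
foot [ 0.63040499 -0.01598497] [-0.00203892 -0.00208722 -0.00142166 -0.00150661]
lens [0.62345611 0.08131703 0.10826096] [0.62176676 0.08162942 0.113     ] [0.62633451 0.0843639  0.113     ]
dish [0.70690797 0.03715419 0.067     ] [0.71173094 0.0427237  0.067     ]
```

The black grip is at top (248,237), scene (415,233). The others are purple at top (233,221), green (253,217) and white (218,236). The task means the black one, and the enlarged crop confirms it. The spigot tip is at top (344,227), and the square dish is 2 pockets clockwise of the ring. I'll move over the grip and look with the wrist camera.

```bash
python3 -m pendant '[{"offset":[-45,-17,0],"angular":[0,0,-4]},{"offset":[-90,-35,0],"angular":[0,0,-8]},{"offset":[-135,-52,0],"angular":[0,0,-12]},{"offset":[-180,-70,0],"angular":[0,0,-16]},{"offset":[-225,-87,0],"angular":[0,0,-20]},{"offset":[-265,-103,0],"angular":[0,0,-23]},{"offset":[-282,-109,0],"angular":[0,0,-24.7]},{"offset":[-282,-109,0],"angular":[0,0,-24.7]},{"offset":[-282,-109,0],"angular":[0,0,-24.7]},{"offset":[-282,-109,0],"angular":[0,0,-24.7]}]' -1 40
python3 - <<'E'
from h import *
s=sense();print(s['position'],s['eef_rot'],s['joint_velocities'].round(2))
c=get_calibration('wrist');f=grab_frame('wrist');np.save('pics/w1.npy',f);np.save('pics/w1c.npy',c['cam_to_world']);save('w1',f)
E
```

```text
t: 1.15
position: [0.4294, 0.2608, 0.4046]
eef_rot: [[-1.0, -0.001, -0.001], [-0.001, 1.0, -0.0], [0.001, -0.0, -1.0]]
wrist_force: [-0.7, 0.6, 0.4]
width: 0.0855
[0.42937406 0.26076707 0.40457103] [[-9.99999702e-01 -5.85055061e-04 -5.03484343e-04]
 [-5.85009458e-04  9.99999825e-01 -9.07164297e-05]
 [ 5.03537329e-04 -9.04218596e-05 -9.99999869e-01]] [ 0.6  -0.06  0.03 -0.09 -0.17 -0.27]
```

View pics/w1.png

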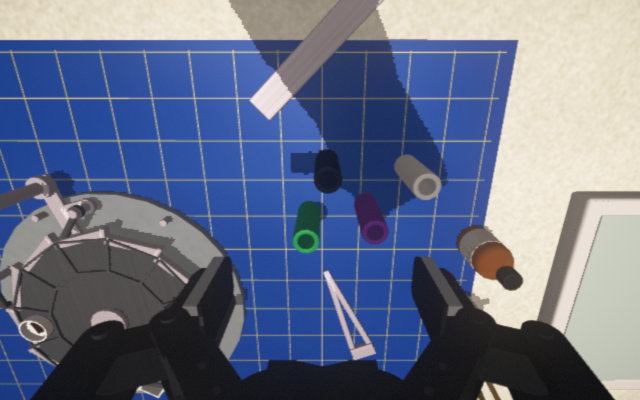

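```bash
python3 - <<'E'
from h import *
f=np.load('pics/w1.npy');save('w1g',f,(280,130,380,230),6)
E
```

```text
(no output)
```

View pics/w1g.png

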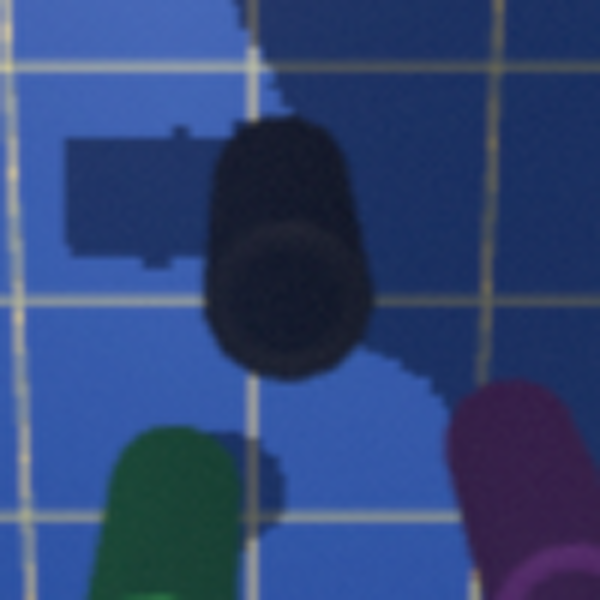

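```bash
python3 - <<'E'
from h import *
c=get_calibration('wrist');c['cam_to_world']=np.load('pics/w1c.npy')
print(onplane(c,328,179.7,.085), c['cam_to_world'].round(4))
p=onplane(c,328,179.7,.085); e=proj(c,[p[0]-.014,p[1],0]);print((e-[280,130])*6, [((proj(c,[p[0],p[1]+k,.085])-[280,130])*6).round() for k in(-.014,.014)])
E
```

```text
[0.43017936 0.26682065 0.085     ] [[-9.000e-04 -9.445e-01 -3.285e-01  3.433e-01]
 [ 1.000e+00 -7.000e-04 -1.000e-03  2.609e-01]
 [ 7.000e-04 -3.285e-01  9.445e-01  3.745e-01]
 [ 0.000e+00  0.000e+00  0.000e+00  1.000e+00]]
[280.68039136 108.00606185] [array([200., 298.]), array([376., 298.])]
```

```bash
python3 -m pendant '[{"offset":[-1,6,45]},{"offset":[-1,6,90]},{"offset":[-1,6,130]},{"offset":[-1,6,165]},{"offset":[-1,6,185]},{"offset":[-1,6,188]},{"offset":[-1,6,188]},{"offset":[-1,6,188]}]' -1 40 || python3 -m pendant '[{"offset":[-1,6,45],"angular":[0,0,0]},{"offset":[-1,6,90],"angular":[0,0,0]},{"offset":[-1,6,130],"angular":[0,0,0]},{"offset":[-1,6,165],"angular":[0,0,0]},{"offset":[-1,6,185],"angular":[0,0,0]},{"offset":[-1,6,188],"angular":[0,0,0]},{"offset":[-1,6,188],"angular":[0,0,0]},{"offset":[-1,6,188],"angular":[0,0,0]}]' -1 40
python3 - <<'E'
from h import *
f=grab_frame('wrist');save('w2',f)
E
```

```text
t: 2.0
position: [0.4312, 0.2669, 0.218]
eef_rot: [[-1.0, -0.001, 0.002], [-0.001, 1.0, 0.001], [-0.002, 0.001, -1.0]]
wrist_force: [0.7, 0.2, -0.9]
width: 0.0852$[0]: bad value
```

View pics/w2.png

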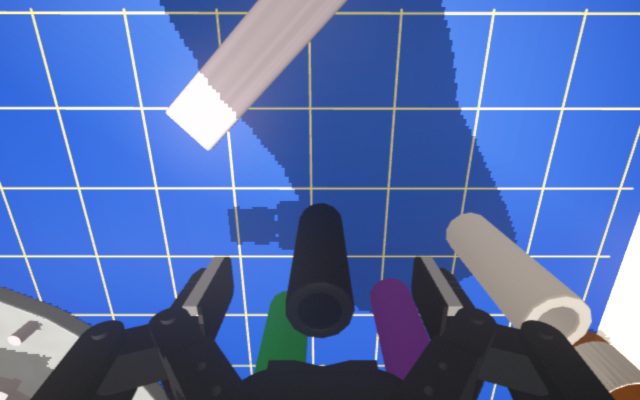

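The black tube sits midway between the jaws, at about (320,270). The fingertips are at columns 233 and 415. Closing now.

```bash
python3 -m pendant '[{"offset":[0,0,0],"angular":[0,0,0]},{"offset":[0,0,0],"angular":[0,0,0]},{"offset":[0,0,0],"angular":[0,0,0]},{"offset":[0,0,0],"angular":[0,0,0]},{"offset":[0,0,0],"angular":[0,0,0]},{"offset":[0,0,0],"angular":[0,0,0]},{"offset":[0,0,0],"angular":[0,0,0]},{"offset":[0,0,0],"angular":[0,0,0]}]' 1 40
python3 - <<'E'
from h import *
f=grab_frame('wrist');np.save('pics/w3.npy',f);save('w3',f);print(sense()['width'])
E
```

```text
t: 2.85
position: [0.431, 0.2662, 0.217]
eef_rot: [[-1.0, -0.0, 0.0], [-0.0, 1.0, 0.0], [-0.0, 0.0, -1.0]]
wrist_force: [-0.7, -2.0, 4.9]
width: 0.0271
0.027499020219977206
```

View pics/w3.png

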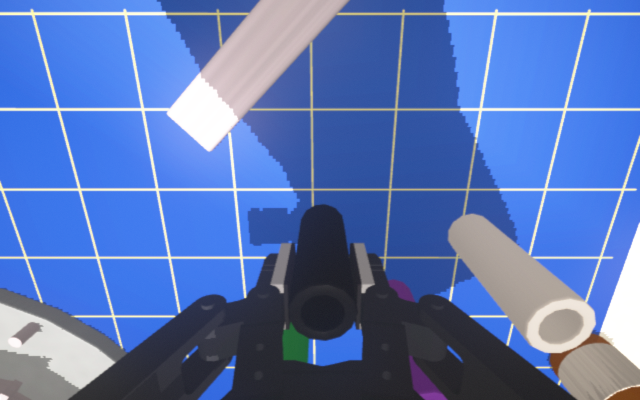

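```bash
python3 -m pendant '[{"offset":[0,0,-40],"angular":[0,0,0]},{"offset":[0,0,-80],"angular":[0,0,0]},{"offset":[0,-20,-115],"angular":[0,0,0]},{"offset":[-3,-60,-130],"angular":[0,0,0]},{"offset":[-6,-105,-130],"angular":[0,0,0]},{"offset":[-9,-150,-130],"angular":[0,0,0]},{"offset":[-12,-195,-130],"angular":[0,0,0]},{"offset":[-15,-240,-130],"angular":[0,0,0]},{"offset":[-18,-285,-130],"angular":[0,0,0]},{"offset":[-23,-315,-130],"angular":[0,0,0]}]'
python3 -m pendant '[{"offset":[0,-12,0],"angular":[0,0,0]},{"offset":[0,-12,0],"angular":[0,0,0]},{"offset":[0,-12,0],"angular":[0,0,0]},{"offset":[0,-12,0],"angular":[0,0,0]}]'
python3 - <<'E'
from h import *
c=get_calibration('wrist');f=grab_frame('wrist');np.save('pics/w4.npy',f);np.save('pics/w4c.npy',c['cam_to_world']);save('w4',f);save('w4z',f,(240,120,400,240),5);print(sense()['position'],sense()['width'])
f=grab_frame('scene');np.save('pics/s4.npy',f);save('s4',f,(250,80,410,200),5)
E
```

```text
t: 3.9
position: [0.4535, -0.0513, 0.3467]
eef_rot: [[-1.0, 0.001, -0.0], [0.001, 1.0, -0.0], [0.0, -0.0, -1.0]]
wrist_force: [-0.4, 1.1, -1.5]
width: 0.0274
t: 4.3
position: [0.4539, -0.0597, 0.3466]
eef_rot: [[-1.0, -0.002, -0.0], [-0.002, 1.0, 0.0], [0.0, 0.0, -1.0]]
wrist_force: [-0.0, 0.4, -0.6]
width: 0.0275
[ 0.45398437 -0.05968888  0.34666791] 0.02731673898527508
```

View pics/w4.png

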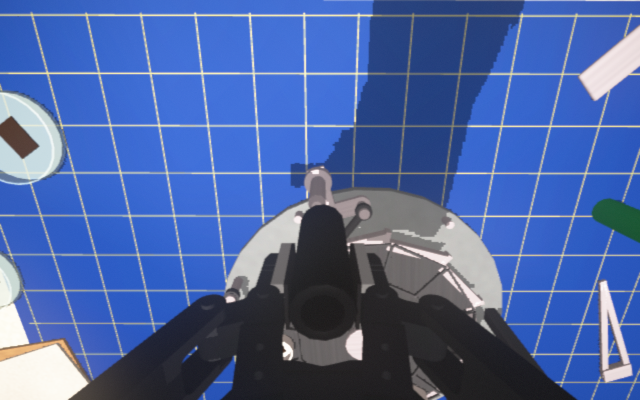

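View pics/s4.png

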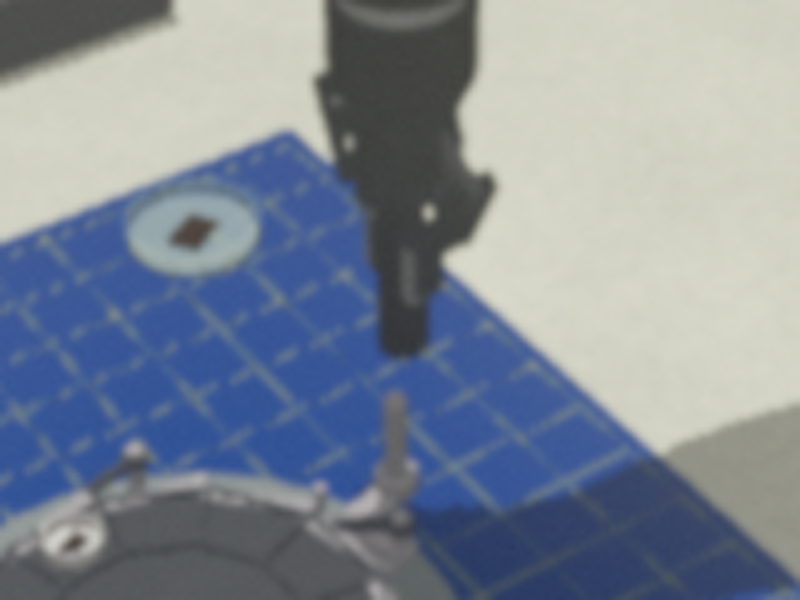

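```bash
python3 - <<'E'
from h import *
f=np.load('pics/w4.npy'); g=np.clip(f.astype(float)*1.8,0,255).astype(np.uint8)
save('w4z',g,(270,140,390,240),6)
E
```

```text
(no output)
```

View pics/w4z.png

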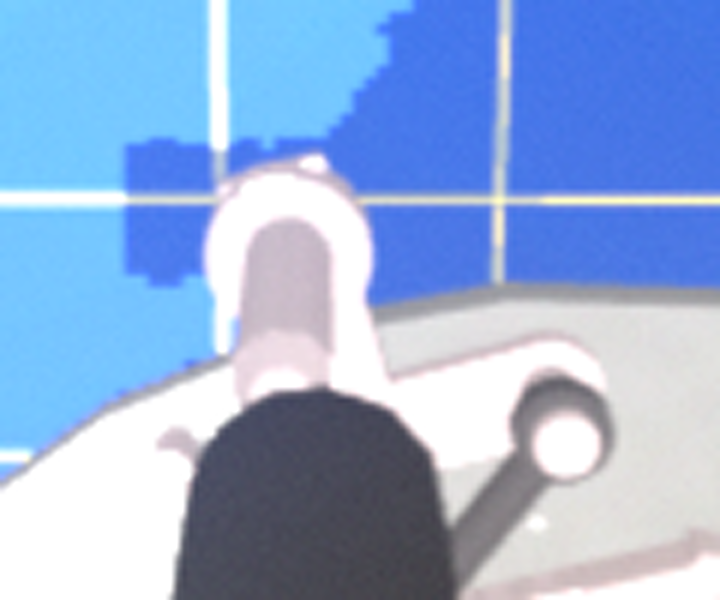

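```bash
python3 - <<'E'
from h import *
c=get_calibration('wrist');c['cam_to_world']=np.load('pics/w4c.npy')
P=lambda x,y,z:onplane(c,270+x/6,140+y/6,z).round(4)
print('collar near edge',P(290,160,.032),'L',P(205,250,.032),'R',P(372,250,.032))
print('spigot base near edge',P(288,215,.032),'L',P(245,260,.035),'R',P(332,260,.035))
print('tip centre top',P(285,385,.092),'L/R at .084',P(237,370,.084),P(328,370,.084))
print('tip near edge (taper start)',P(282,332,.086))
print('tube bot near',P(314,390,.13))
for zb in(.130,.1295): print('tube bot LR',P(200,455,zb),P(437,455,zb))
print('tube top',onplane(c,322,313,.215))
print(sense()['position'])
E
```

```text
collar near edge [ 0.4407 -0.0627  0.032 ] L [ 0.4553 -0.0761  0.032 ] R [ 0.4552 -0.0499  0.032 ]
spigot base near edge [ 0.4495 -0.0631  0.032 ] L [ 0.456  -0.0697  0.035 ] R [ 0.4559 -0.0562  0.035 ]
tip centre top [ 0.4547 -0.0628  0.092 ] L/R at .084 [ 0.4557 -0.0692  0.084 ] [ 0.4557 -0.0572  0.084 ]
tip near edge (taper start) [ 0.4497 -0.0632  0.086 ]
tube bot near [ 0.4406 -0.0592  0.13  ]
tube bot LR [ 0.4481 -0.0714  0.13  ] [ 0.448 -0.046  0.13 ]
tube bot LR [ 0.4483 -0.0714  0.1295] [ 0.4482 -0.046   0.1295]
tube top [ 0.45285849 -0.05944589  0.215     ]
[ 0.45400765 -0.05972464  0.34670608]
```

```bash
python3 -m pendant '[{"offset":[-1.5,-3.5,10],"angular":[0,0,0]},{"offset":[-1.5,-3.5,20],"angular":[0,0,0]},{"offset":[-1.5,-3.5,31],"angular":[0,0,0]},{"offset":[-1.5,-3.5,31],"angular":[0,0,0]},{"offset":[-1.5,-3.5,31],"angular":[0,0,0]}]'
python3 - <<'E'
from h import *
c=get_calibration('wrist');f=grab_frame('wrist');np.save('pics/w5.npy',f);np.save('pics/w5c.npy',c['cam_to_world'])
g=np.clip(f.astype(float)*1.8,0,255).astype(np.uint8);save('w5z',g,(270,140,390,240),6);print(sense()['position'],sense()['width'])
f=grab_frame('scene');np.save('pics/s5.npy',f);save('s5',f,(290,110,370,190),8)
E
```

```text
t: 4.9
position: [0.4554, -0.0643, 0.3152]
eef_rot: [[-1.0, -0.0, -0.001], [-0.0, 1.0, 0.0], [0.001, 0.0, -1.0]]
wrist_force: [0.0, -0.0, -0.5]
width: 0.0276
[ 0.45554023 -0.06430774  0.3156191 ] 0.027363550489098522
```

View pics/w5z.png

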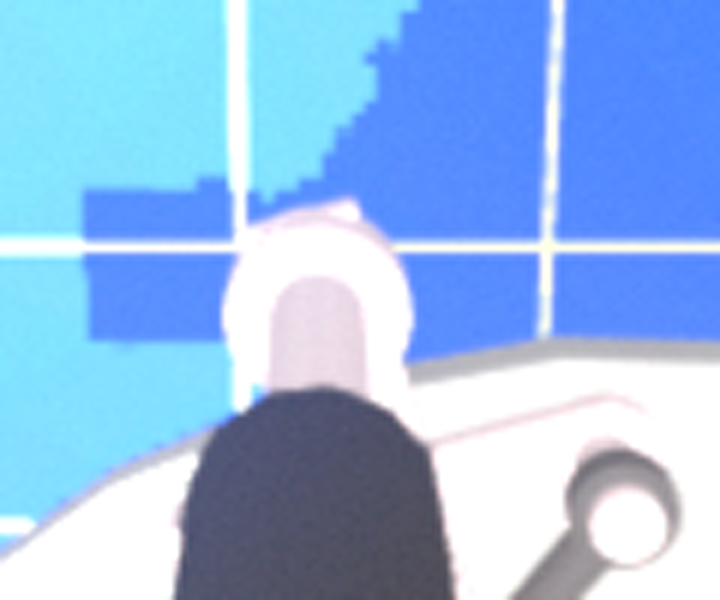

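View pics/s5.png

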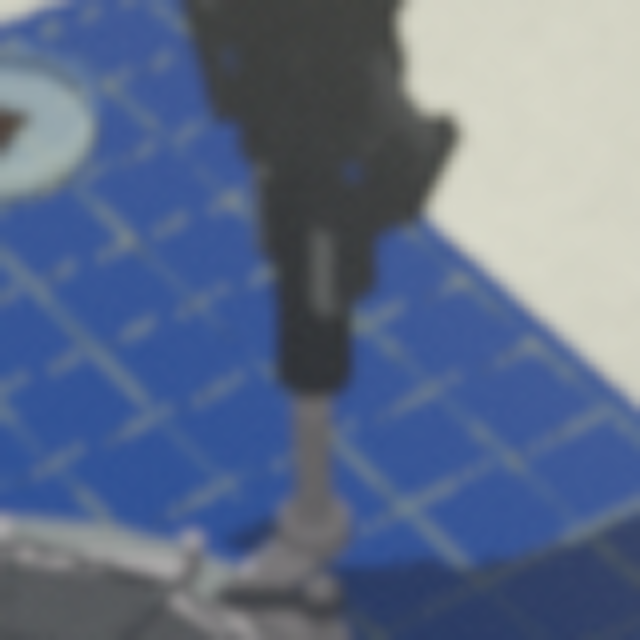

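```bash
python3 - <<'E'
from h import *
c=get_calibration('wrist');c['cam_to_world']=np.load('pics/w5c.npy')
P=lambda x,y,z:onplane(c,270+x/6,140+y/6,z).round(4)
print('collar near',P(318,212,.032),P(224,300,.032),P(412,300,.032));print('spig near',P(318,276,.032),P(270,330,.035),P(366,330,.035))
print('tube near',P(314,386,.098),P(193,455,.098),P(434,455,.098))
# scene
cs=get_calibration('scene')
a=onplane(cs,290+315/8,110+385/8,.098);b=onplane(cs,290+313.5/8,110+440/8,.08);print(a,b)
d=np.array([-.83,.555,0]);print((a-b)@d)
E
```

```text
collar near [ 0.4413 -0.0631  0.032 ] [ 0.4541 -0.0763  0.032 ] [ 0.4541 -0.0498  0.032 ]
spig near [ 0.4506 -0.0631  0.032 ] [ 0.4576 -0.0698  0.035 ] [ 0.4576 -0.0563  0.035 ]
tube near [ 0.4416 -0.0637  0.098 ] [ 0.4495 -0.0767  0.098 ] [ 0.4495 -0.0509  0.098 ]
[ 0.45822463 -0.05803985  0.098     ] [ 0.46353734 -0.05135728  0.08      ]
0.0007007250554730681
```

```bash
python3 -m pendant '[{"offset":[-0.5,0.5,6],"angular":[0,0,0]},{"offset":[-0.5,0.5,10],"angular":[0,0,0]},{"offset":[-0.5,0.5,14],"angular":[0,0,0]},{"offset":[-0.5,0.5,18],"angular":[0,0,0]},{"offset":[-0.5,0.5,18],"angular":[0,0,0]}]'
python3 - <<'E'
from h import *
f=grab_frame('scene');np.save('pics/s6.npy',f);save('s6',f,(290,110,370,190),8);print(sense()['position'],sense()['wrist_force'])
E
```

```text
t: 5.5
position: [0.4558, -0.0638, 0.2971]
eef_rot: [[-1.0, -0.0, -0.001], [-0.0, 1.0, 0.0], [0.001, 0.0, -1.0]]
wrist_force: [1.2, 0.1, -0.4]
width: 0.0277
[ 0.45592662 -0.06378663  0.29740203] [ 2.45400230e-04 -1.23472266e-01 -4.44916955e-01]
```

View pics/s6.png

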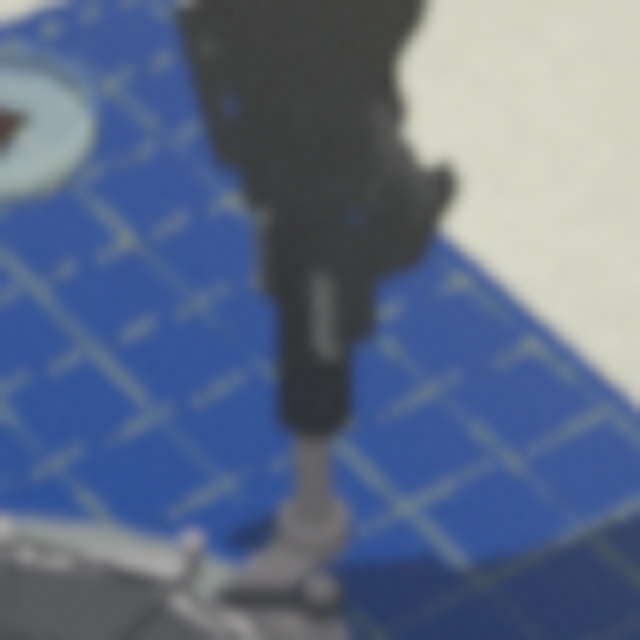

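The tube is already about 12 mm onto the spigot with no contact force. I'll keep lowering it.

```bash
python3 -m pendant '[{"offset":[0,0,8],"angular":[0,0,0]},{"offset":[0,0,16],"angular":[0,0,0]},{"offset":[0,0,24],"angular":[0,0,0]},{"offset":[0,0,32],"angular":[0,0,0]},{"offset":[0,0,38],"angular":[0,0,0]},{"offset":[0,0,42],"angular":[0,0,0]},{"offset":[0,0,42],"angular":[0,0,0]}]'
python3 -c "
from h import *
s=sense();print(s['wrist_force'],s['position'])"
```

```text
t: 6.25
position: [0.4559, -0.0638, 0.2551]
eef_rot: [[-1.0, -0.0, -0.001], [-0.0, 1.0, 0.0], [0.001, 0.0, -1.0]]
wrist_force: [-0.4, 0.5, -1.3]
width: 0.027
[-0.42139172  0.47259231 -1.28303599] [ 0.4558603  -0.06378046  0.25513687]
```

```bash
python3 -m pendant '[{"offset":[0,0,2],"angular":[0,0,0]},{"offset":[0,0,4],"angular":[0,0,0]},{"offset":[0,0,6],"angular":[0,0,0]},{"offset":[0,0,6],"angular":[0,0,0]}]'
python3 -m pendant '[{"offset":[0,0,1],"angular":[0,0,0]},{"offset":[0,0,1],"angular":[0,0,0]}]'
```

```text
t: 6.65
position: [0.456, -0.0638, 0.2496]
eef_rot: [[-1.0, -0.0, -0.0], [-0.0, 1.0, -0.0], [0.0, -0.0, -1.0]]
wrist_force: [0.2, -0.0, -0.2]
width: 0.0274
t: 6.85
position: [0.4561, -0.0638, 0.249]
eef_rot: [[-1.0, -0.0, 0.0], [-0.0, 1.0, -0.0], [-0.0, -0.0, -1.0]]
wrist_force: [-0.6, 0.2, 4.0]
width: 0.0273
```

```bash
cat > arc.py <<'E'
import sys
from h import *
A=np.array([.633,-.015])
def arc(p0,angs):
    p0=np.array(p0[:2]);v=p0-A;r=np.hypot(*v);a0=np.degrees(np.arctan2(v[1],v[0]))%360
    print('r',r,'ang',a0)
    for a in angs:
        q=A+r*np.array([np.cos(np.radians(a)),np.sin(np.radians(a))])-p0
        print(a,'tool offset',(-q[0]*1000).round(1),(q[1]*1000).round(1))
if __name__=='__main__':
    arc(sense()['position'],[float(x) for x in sys.argv[1:]])
E
python3 -m pendant '[{"offset":[0,0,1],"angular":[0,0,0]},{"offset":[0,0,1],"angular":[0,0,0]}]'
python3 arc.py 194 192 190 188 186 184 182 180 178 176 174 172 170 168 166
python3 - <<'E'
from h import *
f=grab_frame('scene');np.save('pics/s7.npy',f);save('s7',f,(290,110,370,190),8);print(sense()['position'],sense()['wrist_force'])
E
```

```text
t: 7.05
position: [0.4562, -0.0639, 0.2489]
eef_rot: [[-1.0, -0.0, 0.001], [-0.0, 1.0, -0.001], [-0.001, -0.001, -1.0]]
wrist_force: [-2.6, -0.6, 14.8]
width: 0.0275
r 0.1834224635580264 ang 195.45969763216925
194.0 tool offset 1.2 4.5
192.0 tool offset 2.6 10.8
190.0 tool offset 3.8 17.0
188.0 tool offset 4.9 23.4
186.0 tool offset 5.6 29.7
184.0 tool offset 6.2 36.1
182.0 tool offset 6.5 42.5
180.0 tool offset 6.6 48.9
178.0 tool offset 6.5 55.3
176.0 tool offset 6.2 61.7
174.0 tool offset 5.6 68.1
172.0 tool offset 4.9 74.4
170.0 tool offset 3.8 80.7
168.0 tool offset 2.6 87.0
166.0 tool offset 1.2 93.3
[ 0.45619982 -0.0639146   0.24888815] [-4.76936225 -1.34470108 15.52161999]
```

View pics/s7.png

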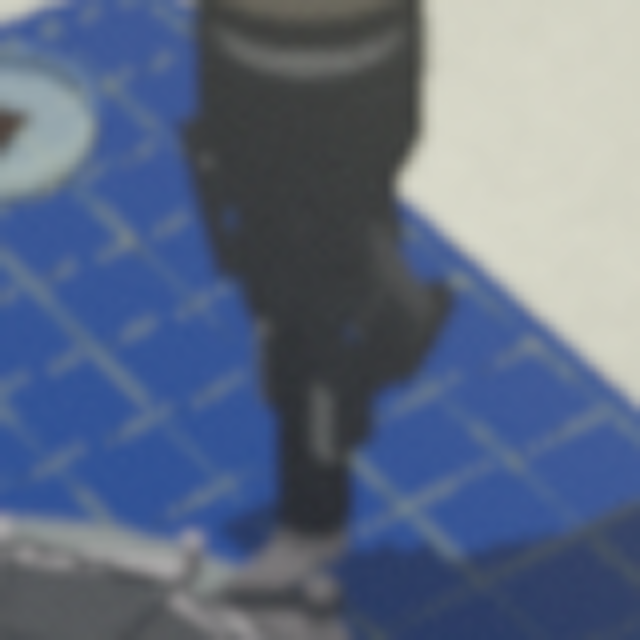

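The grip rests on the collar, at about (315,525) in the crop, with 15 N of contact force. Next I'll take the lever to rest, easing the down-force.

```bash
python3 -m pendant '[{"offset":[0.6,2,-1],"angular":[0,0,0]},{"offset":[1.7,7,-1],"angular":[0,0,0]},{"offset":[3.2,14,-1],"angular":[0,0,0]},{"offset":[4.9,23,-1],"angular":[0,0,0]},{"offset":[5.8,32,-1],"angular":[0,0,0]},{"offset":[6.5,41,-1],"angular":[0,0,0]},{"offset":[6.6,50,-1],"angular":[0,0,0]},{"offset":[6.4,59,-1],"angular":[0,0,0]},{"offset":[5.6,68,-1],"angular":[0,0,0]},{"offset":[5.1,72,-1],"angular":[0,0,0]}]'
python3 -m pendant '[{"offset":[0,0,0],"angular":[0,0,0]}]'
```

```text
t: 8.1
position: [0.4508, 0.0092, 0.249]
eef_rot: [[-1.0, -0.001, 0.0], [-0.001, 1.0, -0.0], [-0.0, -0.0, -1.0]]
wrist_force: [-1.6, -1.6, 7.7]
width: 0.0273
t: 8.2
position: [0.4509, 0.0092, 0.249]
eef_rot: [[-1.0, -0.001, 0.0], [-0.001, 1.0, 0.001], [-0.0, 0.001, -1.0]]
wrist_force: [-0.7, 1.5, 6.4]
width: 0.0275
```

```bash
python3 -m pendant '[{"offset":[-0.5,4,0],"angular":[0,0,0]},{"offset":[-1.2,8,0],"angular":[0,0,0]},{"offset":[-1.9,11,0],"angular":[0,0,0]},{"offset":[-2.3,13,0],"angular":[0,0,0]},{"offset":[-2.3,13,0],"angular":[0,0,0]}]'
python3 -m pendant '[{"offset":[-0.4,2,0],"angular":[0,0,0]},{"offset":[-0.4,2,0],"angular":[0,0,0]}]'
python3 -m pendant '[{"offset":[-0.4,2,0],"angular":[0,0,0]},{"offset":[-0.4,2,0],"angular":[0,0,0]}]'
```

```text
t: 8.7
position: [0.453, 0.0219, 0.249]
eef_rot: [[-1.0, -0.001, -0.0], [-0.001, 1.0, 0.0], [0.0, 0.0, -1.0]]
wrist_force: [-1.2, -0.2, 7.0]
width: 0.0272
t: 8.9
position: [0.4534, 0.0238, 0.249]
eef_rot: [[-1.0, -0.001, 0.0], [-0.001, 1.0, 0.0], [-0.0, 0.0, -1.0]]
wrist_force: [-1.3, -0.0, 7.8]
width: 0.0272
t: 9.1
position: [0.4538, 0.0258, 0.249]
eef_rot: [[-1.0, -0.001, 0.0], [-0.001, 1.0, 0.0], [-0.0, 0.0, -1.0]]
wrist_force: [-1.9, -0.1, 7.0]
width: 0.0275
```

```bash
python3 -m pendant '[{"offset":[-0.5,2,0],"angular":[0,0,0]},{"offset":[-0.5,2,0],"angular":[0,0,0]}]'
python3 -m pendant '[{"offset":[-0.5,2,0],"angular":[0,0,0]},{"offset":[-0.5,2,0],"angular":[0,0,0]}]'
python3 -m pendant '[{"offset":[-0.5,2,0],"angular":[0,0,0]},{"offset":[-0.5,2,0],"angular":[0,0,0]}]'
python3 - <<'E'
from h import *
f=grab_frame('scene');np.save('pics/s8.npy',f);save('s8',f,(220,120,380,240),5)
f=grab_frame('top');np.save('pics/t8.npy',f);save('t8',f,(270,120,390,240),5)
E
```

```text
t: 9.3
position: [0.4543, 0.0278, 0.249]
eef_rot: [[-1.0, -0.001, -0.0], [-0.001, 1.0, 0.0], [0.0, 0.0, -1.0]]
wrist_force: [-2.2, -0.4, 8.2]
width: 0.0273
t: 9.5
position: [0.4548, 0.0298, 0.249]
eef_rot: [[-1.0, -0.001, -0.0], [-0.001, 1.0, 0.0], [0.0, 0.0, -1.0]]
wrist_force: [-1.4, -0.7, 6.9]
width: 0.0277
t: 9.7
position: [0.4551, 0.0314, 0.249]
eef_rot: [[-1.0, -0.0, -0.0], [-0.0, 1.0, -0.001], [0.0, -0.001, -1.0]]
wrist_force: [-2.0, -3.6, 8.2]
width: 0.0274
```

View pics/s8.png

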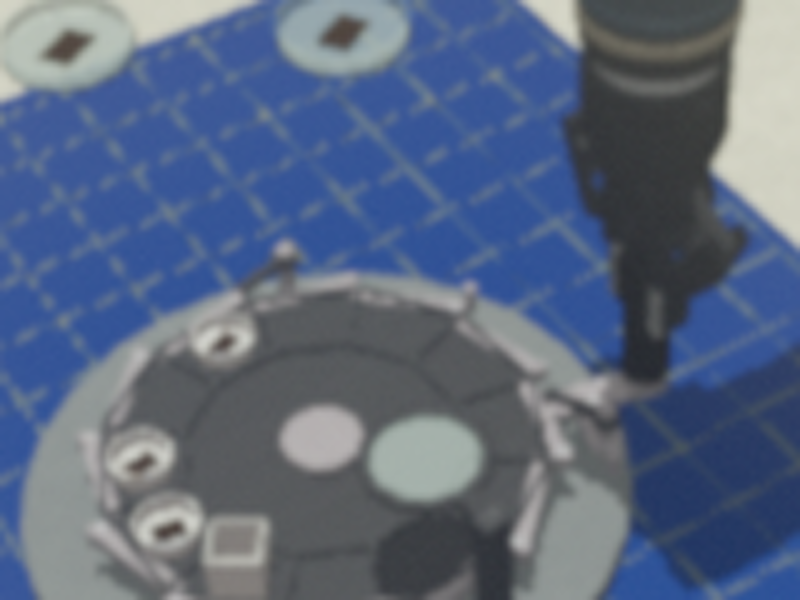

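View pics/t8.png

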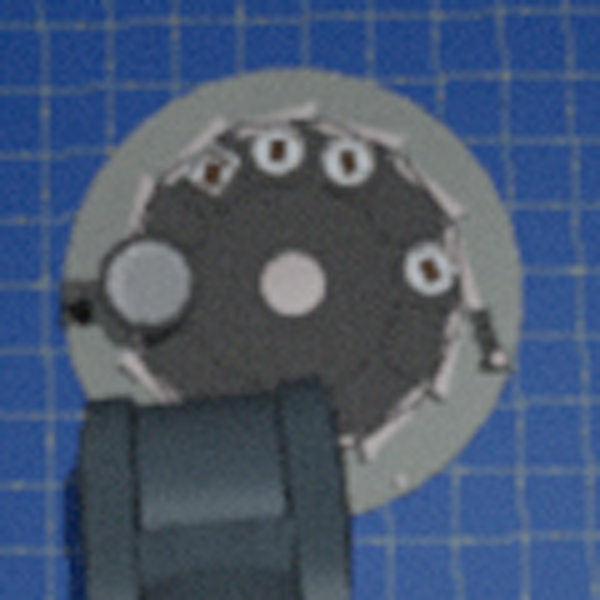

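The tray hasn't moved, with the square dish still at scene crop (237,540). The lever is starting to meet its stop, so I'll confirm with a little more push.

```bash
python3 -m pendant '[{"offset":[-0.5,2,0],"angular":[0,0,0]},{"offset":[-0.5,2,0],"angular":[0,0,0]}]'
python3 -m pendant '[{"offset":[-0.3,1.5,0],"angular":[0,0,0]},{"offset":[-0.3,1.5,0],"angular":[0,0,0]}]'
python3 arc.py 165 167 170 173 176 179 182 185 188 191 194 197 199 201 202 203 204
```

```text
t: 10.0
position: [0.4553, 0.0324, 0.2489]
eef_rot: [[-1.0, 0.001, -0.001], [0.001, 1.0, -0.005], [0.001, -0.005, -1.0]]
wrist_force: [-4.6, -13.3, 10.9]
width: 0.0271
t: 10.2
position: [0.4553, 0.033, 0.2489]
eef_rot: [[-1.0, 0.002, -0.001], [0.002, 1.0, -0.008], [0.001, -0.008, -1.0]]
wrist_force: [-5.4, -21.7, 12.2]
width: 0.0272
r 0.18403852919489566 ang 164.87016061291098
165.0 tool offset 0.1 -0.4
167.0 tool offset 1.7 -6.6
170.0 tool offset 3.6 -16.1
173.0 tool offset 5.0 -25.6
176.0 tool offset 5.9 -35.2
179.0 tool offset 6.4 -44.8
182.0 tool offset 6.3 -54.5
185.0 tool offset 5.7 -64.1
188.0 tool offset 4.6 -73.6
191.0 tool offset 3.0 -83.2
194.0 tool offset 0.9 -92.6
197.0 tool offset -1.7 -101.8
199.0 tool offset -3.6 -108.0
201.0 tool offset -5.8 -114.0
202.0 tool offset -7.0 -117.0
203.0 tool offset -8.3 -119.9
204.0 tool offset -9.5 -122.9
```

```bash
python3 -m pendant '[{"offset":[1.4,-5,0],"angular":[0,0,0]},{"offset":[2.8,-10,0],"angular":[0,0,0]},{"offset":[4.2,-17,0],"angular":[0,0,0]},{"offset":[5.5,-25,0],"angular":[0,0,0]},{"offset":[6.4,-33,0],"angular":[0,0,0]},{"offset":[7.0,-41,0],"angular":[0,0,0]},{"offset":[7.2,-49,0],"angular":[0,0,0]},{"offset":[7.1,-57,0],"angular":[0,0,0]},{"offset":[6.5,-66,0],"angular":[0,0,0]},{"offset":[5.7,-74,0],"angular":[0,0,0]}]'
python3 arc.py 188 189 191 193 195 197 199 201 202
```

```text
t: 11.2
position: [0.4507, -0.039, 0.249]
eef_rot: [[-1.0, -0.001, 0.001], [-0.001, 1.0, 0.002], [-0.001, 0.002, -1.0]]
wrist_force: [0.1, 4.3, 6.5]
width: 0.0276
r 0.18389570007227884 ang 187.49605012031688
188.0 tool offset -0.2 -1.6
189.0 tool offset -0.7 -4.8
191.0 tool offset -1.8 -11.1
193.0 tool offset -3.1 -17.4
195.0 tool offset -4.7 -23.6
197.0 tool offset -6.5 -29.8
199.0 tool offset -8.4 -35.9
201.0 tool offset -10.6 -41.9
202.0 tool offset -11.8 -44.9
```

Force is +4.3 N in y, so the pawl is driving the tray. I'll finish the stroke.

```bash
python3 -m pendant '[{"offset":[-0.8,-6,0],"angular":[0,0,0]},{"offset":[-2.0,-12,0],"angular":[0,0,0]},{"offset":[-3.1,-18,0],"angular":[0,0,0]},{"offset":[-4.7,-24,0],"angular":[0,0,0]},{"offset":[-6.5,-30,0],"angular":[0,0,0]},{"offset":[-8.0,-35,0],"angular":[0,0,0]},{"offset":[-9.4,-39,0],"angular":[0,0,0]},{"offset":[-10.2,-41,0],"angular":[0,0,0]},{"offset":[-10.2,-41,0],"angular":[0,0,0]}]'
python3 -m pendant '[{"offset":[-0.8,-2,0],"angular":[0,0,0]},{"offset":[-0.8,-2,0],"angular":[0,0,0]}]'
python3 -m pendant '[{"offset":[-0.8,-2,0],"angular":[0,0,0]},{"offset":[-0.8,-2,0],"angular":[0,0,0]}]'

```

```text
t: 12.1
position: [0.461, -0.08, 0.249]
eef_rot: [[-1.0, -0.001, 0.001], [-0.001, 1.0, 0.001], [-0.001, 0.001, -1.0]]
wrist_force: [0.0, 1.1, 5.6]
width: 0.0273
t: 12.3
position: [0.4618, -0.0819, 0.249]
eef_rot: [[-1.0, -0.001, 0.001], [-0.001, 1.0, 0.001], [-0.001, 0.001, -1.0]]
wrist_force: [0.4, 2.5, 6.8]
width: 0.0272
t: 12.5
position: [0.4626, -0.0839, 0.249]
eef_rot: [[-1.0, -0.001, 0.001], [-0.001, 1.0, 0.001], [-0.001, 0.001, -1.0]]
wrist_force: [0.1, 2.4, 7.2]
width: 0.0276
```

```bash
python3 -m pendant '[{"offset":[-0.8,-2,0],"angular":[0,0,0]},{"offset":[-0.8,-2,0],"angular":[0,0,0]}]'
python3 -m pendant '[{"offset":[-0.8,-2,0],"angular":[0,0,0]},{"offset":[-0.8,-2,0],"angular":[0,0,0]}]'
python3 -m pendant '[{"offset":[-0.4,-1,0],"angular":[0,0,0]},{"offset":[-0.4,-1,0],"angular":[0,0,0]}]'
python3 - <<'E'
from h import *
f=grab_frame('scene');np.save('pics/s9.npy',f);save('s9',f,(220,120,380,240),5)
f=grab_frame('top');np.save('pics/t9.npy',f);save('t9',f,(270,120,390,240),5)
E
```

```text
t: 12.7
position: [0.4634, -0.0858, 0.249]
eef_rot: [[-1.0, -0.001, 0.001], [-0.001, 1.0, 0.001], [-0.001, 0.001, -1.0]]
wrist_force: [-0.1, 3.6, 6.6]
width: 0.0275
t: 12.9
position: [0.4637, -0.0869, 0.2489]
eef_rot: [[-1.0, -0.002, -0.0], [-0.002, 1.0, 0.004], [0.0, 0.004, -1.0]]
wrist_force: [-1.8, 10.7, 10.2]
width: 0.0273
t: 13.1
position: [0.4638, -0.0873, 0.2489]
eef_rot: [[-1.0, -0.002, -0.001], [-0.002, 1.0, 0.006], [0.001, 0.006, -1.0]]
wrist_force: [-2.4, 15.7, 11.8]
width: 0.0275
```

View pics/s9.png

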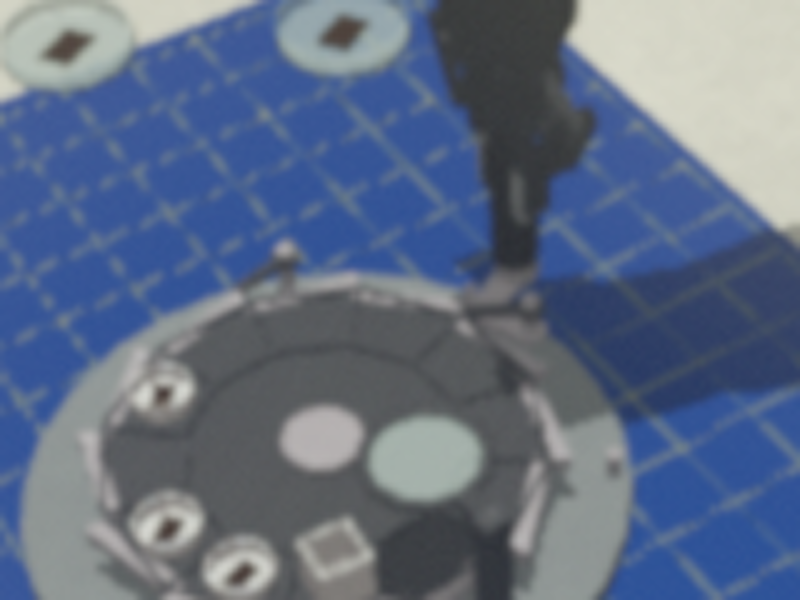

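View pics/t9.png

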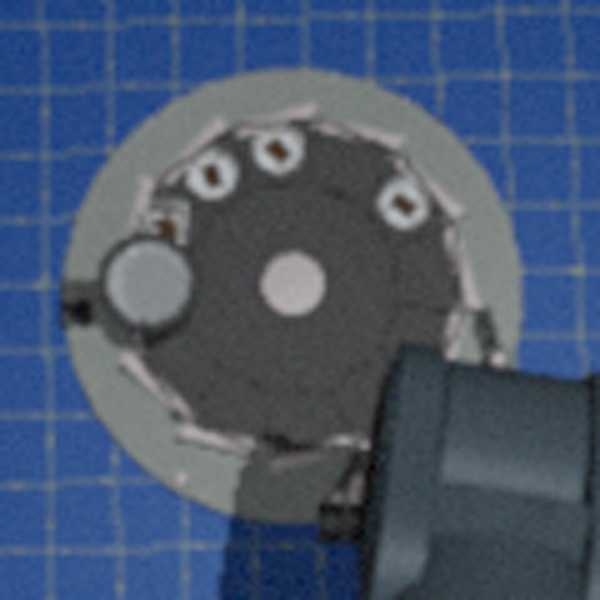

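Stroke one turned the tray one tooth. The round dishes moved 30° and stayed seated, and the square dish is now at top crop (168,222), one pocket short of the ring. Next is the return stroke.

```bash
python3 arc.py 200 196 192 188 184 180 176 172 168 166 165
python3 -m pendant '[{"offset":[2.5,8,0],"angular":[0,0,0]},{"offset":[5.7,17,0],"angular":[0,0,0]},{"offset":[8.4,26,0],"angular":[0,0,0]},{"offset":[10.5,35,0],"angular":[0,0,0]},{"offset":[12.1,44,0],"angular":[0,0,0]},{"offset":[13.2,53,0],"angular":[0,0,0]},{"offset":[13.9,62,0],"angular":[0,0,0]},{"offset":[14.2,71,0],"angular":[0,0,0]},{"offset":[13.9,80,0],"angular":[0,0,0]},{"offset":[13.3,89,0],"angular":[0,0,0]}]'
```

```text
r 0.18398881942579118 ang 203.13417559568967
200.0 tool offset 3.7 9.4
196.0 tool offset 7.7 21.6
192.0 tool offset 10.8 34.0
188.0 tool offset 13.0 46.7
184.0 tool offset 14.3 59.5
180.0 tool offset 14.8 72.3
176.0 tool offset 14.3 85.1
172.0 tool offset 13.0 97.9
168.0 tool offset 10.8 110.5
166.0 tool offset 9.3 116.8
165.0 tool offset 8.5 119.9
t: 14.2
position: [0.4506, 0.0001, 0.2489]
eef_rot: [[-1.0, -0.0, -0.001], [-0.0, 1.0, -0.001], [0.001, -0.001, -1.0]]
wrist_force: [-2.5, -1.7, 8.7]
width: 0.0278
```

```bash
python3 -m pendant '[{"offset":[-0.6,7,0],"angular":[0,0,0]},{"offset":[-1.6,14,0],"angular":[0,0,0]},{"offset":[-2.6,20,0],"angular":[0,0,0]},{"offset":[-3.8,26,0],"angular":[0,0,0]},{"offset":[-4.7,31,0],"angular":[0,0,0]},{"offset":[-5.2,34,0],"angular":[0,0,0]},{"offset":[-5.2,34,0],"angular":[0,0,0]}]'
python3 arc.py 167 170 173 176 179 182 185 188
```

```text
t: 14.9
position: [0.4557, 0.0324, 0.2489]
eef_rot: [[-1.0, 0.001, -0.001], [0.001, 1.0, -0.007], [0.001, -0.007, -1.0]]
wrist_force: [-3.1, -17.9, 11.1]
width: 0.0273
r 0.1835234447888891 ang 165.01801042698028
167.0 tool offset 1.5 -6.2
170.0 tool offset 3.5 -15.6
173.0 tool offset 4.9 -25.1
176.0 tool offset 5.8 -34.6
179.0 tool offset 6.2 -44.2
182.0 tool offset 6.1 -53.8
185.0 tool offset 5.5 -63.4
188.0 tool offset 4.5 -73.0
```

At the stop with 18 N. Starting the second power stroke.

```bash
python3 -m pendant '[{"offset":[1.4,-5,0],"angular":[0,0,0]},{"offset":[2.8,-10,0],"angular":[0,0,0]},{"offset":[4.2,-17,0],"angular":[0,0,0]},{"offset":[5.5,-25,0],"angular":[0,0,0]},{"offset":[6.4,-33,0],"angular":[0,0,0]},{"offset":[7.0,-41,0],"angular":[0,0,0]},{"offset":[7.2,-49,0],"angular":[0,0,0]},{"offset":[7.1,-57,0],"angular":[0,0,0]},{"offset":[6.5,-66,0],"angular":[0,0,0]},{"offset":[5.7,-74,0],"angular":[0,0,0]}]'
python3 -m pendant '[{"offset":[-0.8,-6,0],"angular":[0,0,0]},{"offset":[-2.0,-12,0],"angular":[0,0,0]},{"offset":[-3.1,-18,0],"angular":[0,0,0]},{"offset":[-4.7,-24,0],"angular":[0,0,0]},{"offset":[-6.5,-30,0],"angular":[0,0,0]},{"offset":[-8.0,-35,0],"angular":[0,0,0]},{"offset":[-9.4,-39,0],"angular":[0,0,0]},{"offset":[-11,-43,0],"angular":[0,0,0]},{"offset":[-12.2,-46,0],"angular":[0,0,0]},{"offset":[-12.6,-47,0],"angular":[0,0,0]}]'
python3 -m pendant '[{"offset":[-0.8,-2,0],"angular":[0,0,0]},{"offset":[-1,-3,0],"angular":[0,0,0]},{"offset":[-1,-3,0],"angular":[0,0,0]}]'

```

```text
t: 15.9
position: [0.4507, -0.0401, 0.249]
eef_rot: [[-1.0, -0.001, 0.001], [-0.001, 1.0, 0.002], [-0.001, 0.002, -1.0]]
wrist_force: [-0.1, 4.4, 6.1]
width: 0.027
t: 16.9
position: [0.4632, -0.0865, 0.2489]
eef_rot: [[-1.0, -0.001, 0.0], [-0.001, 1.0, 0.003], [-0.0, 0.003, -1.0]]
wrist_force: [-2.2, 11.2, 10.0]
width: 0.0278
t: 17.2
position: [0.4636, -0.0878, 0.2489]
eef_rot: [[-1.0, -0.003, -0.001], [-0.003, 1.0, 0.008], [0.001, 0.008, -1.0]]
wrist_force: [-2.5, 21.2, 13.9]
width: 0.0275
```

Forward stop reached with 21 N. Checking the tray, then returning.

```bash
python3 - <<'E'
from h import *
f=grab_frame('scene');np.save('pics/s10.npy',f);save('s10',f,(220,120,380,240),5)
f=grab_frame('top');np.save('pics/t10.npy',f);save('t10',f,(270,120,390,240),5)
E
```

```text
(no output)
```

View pics/s10.png

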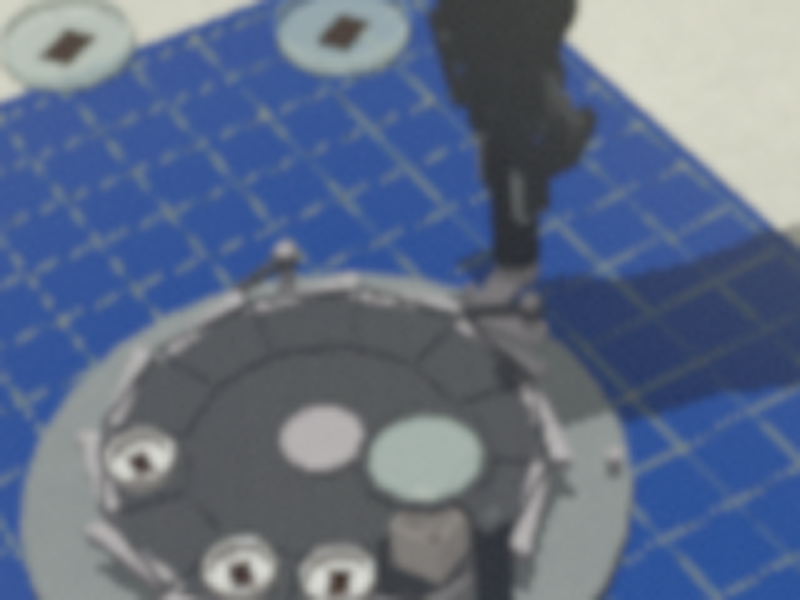

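View pics/t10.png

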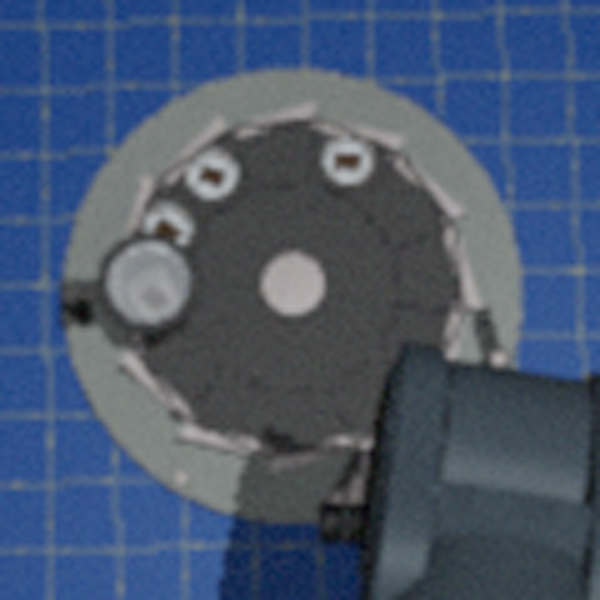

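The square dish is now under the lens ring, at scene crop (430,545) and seen through the lens at top crop (155,293). Returning the lever to rest.

```bash
python3 -m pendant '[{"offset":[2.5,8,0],"angular":[0,0,0]},{"offset":[5.7,17,0],"angular":[0,0,0]},{"offset":[8.4,26,0],"angular":[0,0,0]},{"offset":[10.5,35,0],"angular":[0,0,0]},{"offset":[12.1,44,0],"angular":[0,0,0]},{"offset":[13.2,53,0],"angular":[0,0,0]},{"offset":[13.9,62,0],"angular":[0,0,0]},{"offset":[14.2,71,0],"angular":[0,0,0]},{"offset":[13.9,80,0],"angular":[0,0,0]},{"offset":[13.3,89,0],"angular":[0,0,0]}]'
python3 -m pendant '[{"offset":[-0.6,7,0],"angular":[0,0,0]},{"offset":[-1.6,14,0],"angular":[0,0,0]},{"offset":[-2.6,20,0],"angular":[0,0,0]},{"offset":[-3.8,26,0],"angular":[0,0,0]},{"offset":[-4.7,31,0],"angular":[0,0,0]},{"offset":[-5.2,34,0],"angular":[0,0,0]},{"offset":[-5.2,34,0],"angular":[0,0,0]}]'
```

```text
t: 18.3
position: [0.4504, -0.001, 0.2489]
eef_rot: [[-1.0, -0.0, -0.001], [-0.0, 1.0, -0.001], [0.001, -0.001, -1.0]]
wrist_force: [-3.6, -1.7, 9.3]
width: 0.0276
t: 19.0
position: [0.4557, 0.0319, 0.2489]
eef_rot: [[-1.0, 0.0, -0.001], [0.0, 1.0, -0.005], [0.001, -0.005, -1.0]]
wrist_force: [-2.4, -11.9, 10.3]
width: 0.0274
```

```bash
python3 -m pendant '[{"offset":[0.2,-1.2,0],"angular":[0,0,0]},{"offset":[0.2,-1.2,0],"angular":[0,0,0]}]'
python3 -m pendant '[{"offset":[0,0,0],"angular":[0,0,0]},{"offset":[0,0,0],"angular":[0,0,0]},{"offset":[0,0,0],"angular":[0,0,0]},{"offset":[0,0,0],"angular":[0,0,0]},{"offset":[0,0,0],"angular":[0,0,0]},{"offset":[0,0,0],"angular":[0,0,0]}]' -1
python3 - <<'E'
from h import *
f=grab_frame('wrist');save('w11',f)
E
```

```text
t: 19.2
position: [0.4556, 0.0312, 0.2489]
eef_rot: [[-1.0, 0.0, -0.0], [0.0, 1.0, -0.001], [0.0, -0.001, -1.0]]
wrist_force: [-2.4, -4.6, 8.8]
width: 0.0274
t: 19.8
position: [0.4559, 0.0315, 0.2487]
eef_rot: [[-1.0, -0.0, -0.0], [-0.0, 1.0, -0.0], [0.0, -0.0, -1.0]]
wrist_force: [0.2, -0.4, 0.5]
width: 0.0853
```

View pics/w11.png

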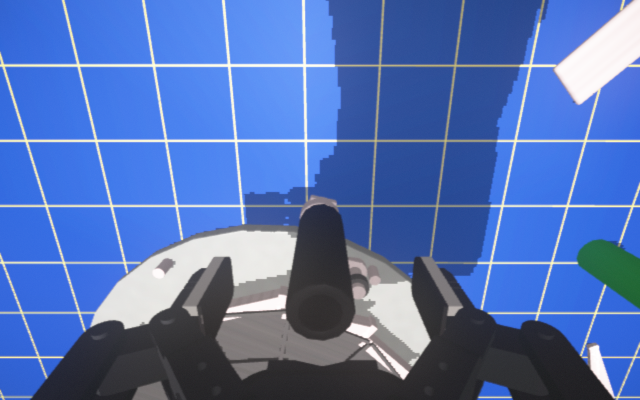

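The grip is free between the open jaws, at about (322,270), and upright on the collar. Lifting straight up, then retreating toward the base.

```bash
python3 -m pendant '[{"offset":[0,0,-20],"angular":[0,0,0]},{"offset":[0,0,-55],"angular":[0,0,0]},{"offset":[0,0,-95],"angular":[0,0,0]},{"offset":[0,0,-135],"angular":[0,0,0]},{"offset":[30,30,-160],"angular":[0,0,0]},{"offset":[60,70,-170],"angular":[0,0,0]},{"offset":[80,115,-170],"angular":[0,0,0]},{"offset":[90,160,-170],"angular":[0,0,0]},{"offset":[90,205,-170],"angular":[0,0,0]},{"offset":[90,230,-170],"angular":[0,0,0]}]'
python3 -m pendant '[{"offset":[0,0,0],"angular":[0,0,0]},{"offset":[0,0,0],"angular":[0,0,0]},{"offset":[0,0,0],"angular":[0,0,0]},{"offset":[0,0,0],"angular":[0,0,0]},{"offset":[0,0,0],"angular":[0,0,0]}]'
python3 - <<'E'
from h import *
f=grab_frame('scene');np.save('pics/s12.npy',f);save('s12',f,(220,120,380,240),5)
f=grab_frame('top');np.save('pics/t12.npy',f);save('t12',f,(270,120,390,240),5);save('t12full',f)
E
```

```text
t: 20.85
position: [0.3651, 0.2642, 0.4189]
eef_rot: [[-1.0, -0.002, 0.001], [-0.002, 1.0, 0.001], [-0.001, 0.001, -1.0]]
wrist_force: [0.6, 0.0, -0.0]
width: 0.0852
t: 21.35
position: [0.366, 0.2607, 0.4189]
eef_rot: [[-1.0, 0.001, 0.0], [0.001, 1.0, 0.0], [-0.0, 0.0, -1.0]]
wrist_force: [-0.7, -0.7, -0.5]
width: 0.0853
```

View pics/s12.png

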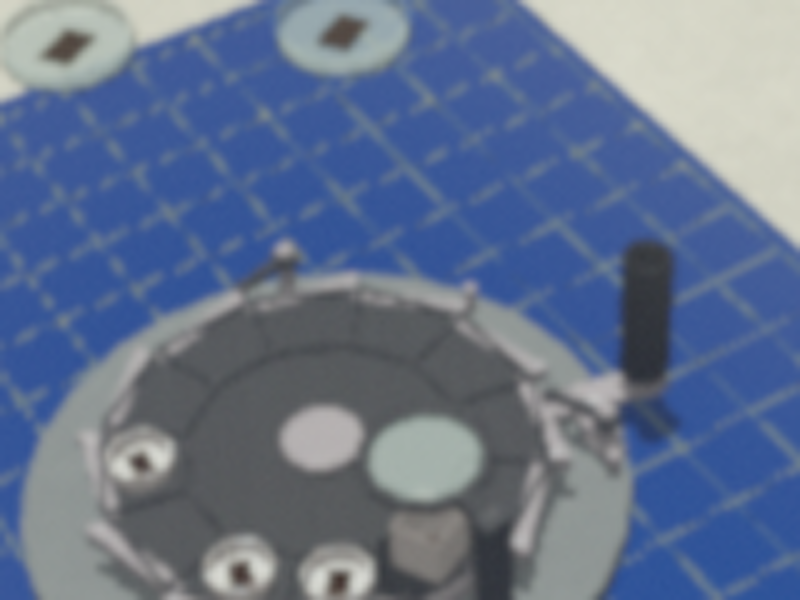

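View pics/t12.png

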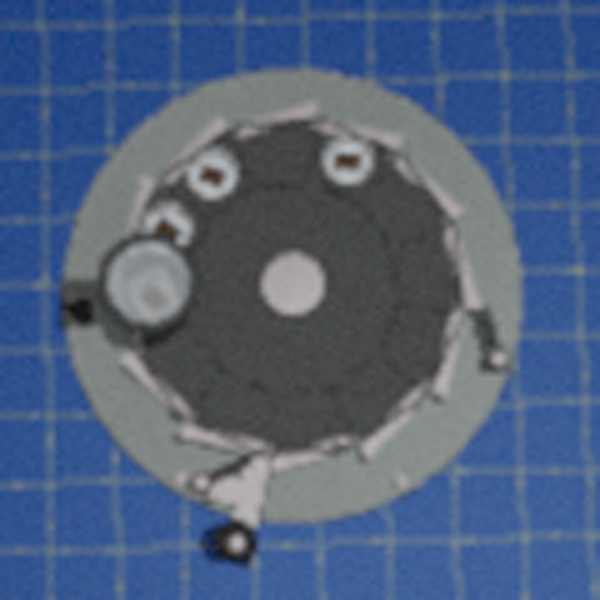

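View pics/t12full.png

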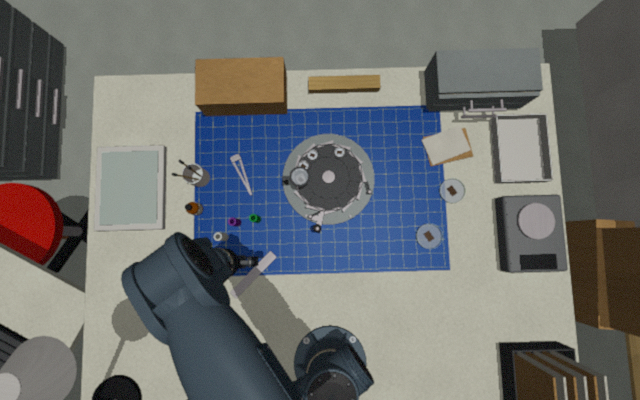

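```bash
python3 - <<'E'
from h import *
ct=get_calibration('top')
d=onplane(ct,270+155/5,120+291/5,.065);l=onplane(ct,270+148/5,120+283/5,.113);print(d,l,np.hypot(*(d-l)[:2]))
print('grip top',onplane(ct,270+234/5,120+542/5,.117), sense()['t'],sense()['wrist_force'])
E
```

```text
[0.62498111 0.0795341  0.065     ] [0.62225717 0.08128961 0.113     ] 0.0032406285600930632
grip top [0.45055757 0.02916163 0.117     ] 21.45 [ 0.42622341 -0.57990867 -0.31324059]
```

The square dish is about 3 mm from the lens axis, and the grip is home with the lever at rest. Handing in.

```bash
python3 -c "
from station import close_job
print(close_job())"
```

```text
the job is handed in; nothing more can be done
None
```

I handed the job in at about 21.5 s of robot time. The hand-in gives no verdict, but my last checks all pointed to success.

- **Handgrip:** I gripped the black one and slid it onto the spigot until it met the collar, where the contact force rose to about 15 N. The picture taken then showed it resting on the collar, before the tray had turned.
- **Lever:** I took it from where it started back to rest, then made two full strokes and returned it to rest. Contact force rose at both stops each time (about 12–22 N), and the pictures taken after each stroke showed the tray one tooth further on.
- **Final state:** The square dish measures about 3 mm from the lens ring's axis, against a limit of 12 mm. The lever is at its rest stop. The grip is upright on its collar and released, with the arm clear and reading no contact force. The bystanders I could see looked unmoved; the arm hid part of the ruler in the last overhead picture.

**Disagreement:** The first two camera estimates of the grip's position differed by about 12 mm, because its shadow and the purple grip confused the pick. I used the wrist camera for the grasp and the fit instead.

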